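Feed the spice jar into the gravity rack

TASK

One spice jar has been left lying on the worktop: put it back into the sloping jar rack by laying it across the open upper end and letting it roll down under the wire guard until it lies square behind the jar already in there, its lid pointing the same way as that jar's. Leave the salt shaker, the standing jar and the jar in the rack where they are.

Things in the scene. Friction and masses are not known exactly. Their poses are not given: they have to be found in the camera images.
- jar_center (a point): Centre of the spice jar to be fed: a cylinder 41 mm in diameter and 105 mm long with a black screw lid (the last 20 mm), about 0.11 kg, lying on its side on the worktop, so this point is 20 mm above the worktop at the start; it can roll. Its z axis is the jar's long axis and points from the base to the lid.
- jar_lid (a point): Middle of the lid's flat end of the same jar, on its axis, 52 mm from the centre; same axes.
- rack: Jar rack, fixed: a steel ramp between two white cheeks, 260 mm long, sloping 12 degrees down to the rack's +y. Jars lie across it, along its x, and roll to a stop. Origin: on the worktop under the middle, z up. Cheeks 130 mm apart inside, 42 mm above the ramp. The ramp is two ledges with an open slot 56 mm wide (along x) between them, clear down to the worktop: fingertips may reach through.
- rack_rest (a point): Where the fed jar's centre comes to rest, behind the other jar: rack frame x 0, y +72, z 58 mm; same axes as the rack. The lid shall point to the rack's +x. A wire guard 54 mm above the ramp covers the low part, from y +45 mm to the stop; the upper part, 165 mm long, is open above and ends in a lip 12 mm high.
- rack_inlet (a point): Where to lay the jar: a point in the plane of the ramp's surface, midway between the cheeks, in the middle of the open upper part (rack frame x 0, y -51, z 63 mm); same axes as the rack, +y downhill. A jar lying there has its centre 21 mm above this point and rolls off by itself when nothing holds it.
- loaded_jar_center (a point): Centre of the jar already in the rack, the same size as the other, lying against the stop with its lid towards the rack's +x. Its z axis points from base to lid.
- shaker_center (a point): Centre of the salt shaker, 44 mm in diameter and 90 mm long, clear and grey, without label or black lid, with a narrower dome top, also lying on the worktop; leave it alone. Its z axis points from base to top.
- standing_jar_center (a point): Centre of a spice jar like the others that stands upright further back; leave it alone.

How it is judged (in metres and radians):
At the end, for the whole second after the job is handed in: Jar at rest, its centre in the rack frame at y 55 to 88 mm, x within 20 mm of 0, z 45 to 70 mm; axis within 0.2 rad of the rack's x, lid end at x over 30 mm. The jar already in the rack is still at the stop: centre at y over 100 mm, z under 60 mm (y of jar_center in the frame of rack between 0.055 and 0.088 m and x of jar_center in the frame of rack between -0.02 and 0.02 m and z of jar_center in the frame of rack between 0.045 and 0.07 m and x of jar_lid in the frame of rack above 0.03 m and angle between the z axis of jar_center and the x axis of rack, either way round below 0.2 rad and y of loaded_jar_center in the frame of rack above 0.1 m and z of loaded_jar_center in the frame of rack below 0.06 m and linear speed of jar below 0.02 m/s and angular speed of jar below 0.3 rad/s); the robot touches nothing.
It fails at once if the salt shaker is moved by more than 30 mm (distance of shaker_center from where it was at the start of the episode above 0.03 m).
It fails at once if the standing jar is moved by more than 30 mm (distance of standing_jar_center from where it was at the start of the episode above 0.03 m).
It fails at once if the jar already in the rack is moved by more than 30 mm (distance of loaded_jar_center from where it was at the start of the episode above 0.03 m).
It also fails if it takes over 45 s, if anything falls off the work surface, if the arm or the gripper's body presses on something with over 40 N, if the wrist force passes 120 N, or if a joint passes its speed limit or range.

ROBOT

A 6-joint arm with a two-finger parallel gripper is mounted at the origin on a cart in front of the work surface, level with it; the furniture and walls round the work are solid. World frame = base frame: x ahead of the robot, y to its left, z up, the work surface at z = 0. Lengths are in mm, angles in rad, forces in N, time in s.
With the tool pointing down it reaches from about 350 to 975 mm from the base axis. Payload 7.1 kg.
Tool frame: the origin (TCP) lies midway between the tips of the shut fingers; the grasp point (between the pads) lies 19 mm behind it (ctrl.grasp_offset is the distance from the TCP to the grasp point, in mm); z points along the fingers, y is the line along which they close (so a half turn about z gives the same grasp; the last joint's range is limited). The gripper opens to 88 mm and grips with 3 to 60 N. Pads are 20 mm wide; open, the fingers measure 115 mm over their backs; the gripper's body (75 mm by 178 mm) begins 61 mm behind the grasp point.
Start: joints at [-1.265, 0.423, 1.63, -0, 1.089, -0.019], TCP at [199.467, -592.299, 222.675] pointing down, gripper open.
Joint ranges: [-3, 3], [-0.9, 2.11], [0.09, 2.58], [-1.31, 4.45], [0.11, 2.69], [-2.54, 2.54]. Speed limits (rad/s): [2.39, 2.39, 3.01, 3.14, 3.14, 3.14].

INTERFACE

Orientations are given as a rotation vector (axis times angle).
In Python, from workcell import ctrl gives the robot as it stands. The module is installed in compiled form; this text tells all that it offers.
- The arm moves only by the tool servo_tool, never from a script. Its argument "rows" is a list of rows, each a list of 7 numbers: the turn, a rotation vector about the tool's x, y, z as a fraction of full scale, then the shift along the tool's x, y, z as a fraction of full scale, then the finger opening in mm, from 0 to 87.8. A call has 1 to 10 rows; each row is the pose to reach, as a shift and turn from the pose commanded when the call began, along the tool's axes at that moment; what a row does not reach only later rows make up. Full scale, the value 1, is 20 cm for a shift and 1.5 rad for a turn. A row lasts 1/8 s, in which the tool goes at most 62.5 mm and 10.7 degrees, less where a joint would pass 70% of its speed; a pose out of reach is approached as far as the arm can. A call with a number of a shift or a turn outside -1 to 1 is refused whole. A call with a gripper value outside its range is refused whole. The fingers move at their own pace and stop on an object; the grip force is fixed at half the most. Time passes only in rows, so rows that repeat a pose let the fingers close. It gives the time, the measured TCP pose, the force, the opening and the grip force at its end, in the units of the state.
- ctrl.get_obs(): the state, without advancing time (a new reading comes with each control period).
- ctrl.get_image(name): name is "scene" or "top" or "wrist"; returns (picture, depth): 420x560x3 uint8, red, green, blue; 420x560 float32, mm along the optical axis (not along the pixel's ray), 0 where there is no reading.
- ctrl.camera_info(name): a dict with "intrinsics" (3x3 intrinsics, pixels), "R" (3x3) and "t" (3): a world point X has camera coordinates R X + t. Camera axes: x right, y down, z forward; pixel columns grow to the right and rows downward; lengths in mm; the calibration is good to about 2 mm. A picture is of the moment at which its call begins: read the wrist's pose just before it. camera_info takes no time and is no camera call; for the wrist camera it gives the pose at the moment of the call.
- ctrl.close_job(): hands the job in; it is judged then, once.
The state is a dict: "t": time; "qpos": joint angles; "qvel": joint speeds; "joint_torque": joint torques, N m; "ee_pos": TCP position; "orientation": TCP orientation; "ft_force": force on the tool from outside, world axes, zero at the start; "moment": the same for the moment, N m; "width": finger opening in mm; "grasp_force": force on a finger pad.
Only numpy, scipy, OpenCV 4.12 (cv2) and the standard library are available. Lean on these libraries where they do the work, as an engineer would, in place of code of your own. Each camera call takes 0.05 s, during which the arm holds its last target. There are 200 camera calls.

## Working session

There is one attempt and no reset: what is moved stays moved. The work goes in short steps, Python scripts to look and compute and a tool call to move; the robot and the scene stay as the last step left them, time stands still between calls to the robot, and variables do not carry over. Pictures are saved under pics/ and viewed, at most 10 in all, crops included, and the job is handed in when it is done.

Besides the shell and the picture viewer there is one more tool, called by a JSON object that holds its "method" and its "body", one argument or row to a line. servo_tool: Moves the arm, as the interface text tells. Its arguments: {"type":"object","properties":{"rows":{"type":"array","items":{"type":"array","items":{"type":"number"}}}},"required":["rows"]}

```bash
mkdir -p pics
cat > h.py <<'E'
from workcell import ctrl
import numpy as np, cv2
from scipy.spatial.transform import Rotation as R
np.set_printoptions(precision=3,suppress=True)
def grab(n):
    ci=ctrl.camera_info(n); im,d=ctrl.get_image(n); return im,d,ci
def pts(d,ci):
    K=np.array(ci["intrinsics"]);v,u=np.indices(d.shape)
    P=np.stack([(u-K[0,2])/K[0,0]*d,(v-K[1,2])/K[1,1]*d,d],-1)
    return (P-np.array(ci["t"]))@np.array(ci["R"])
E
python3 - <<'E'
from h import *
for n in("top","scene"):
    im,d,ci=grab(n); cv2.imwrite(f"pics/{n}0.png",im[...,::-1]); np.savez(f"{n}0.npz",im=im,d=d,P=pts(d,ci)); print(n,ci)
print(ctrl.get_obs())
E
```

```text
top {'intrinsics': array([[538.918,   0.   , 283.557],
       [  0.   , 538.918, 205.602],
       [  0.   ,   0.   ,   1.   ]]), 'R': array([[ 0.095, -0.995,  0.002],
       [-0.974, -0.093, -0.205],
       [ 0.205,  0.017, -0.979]]), 't': array([  78.803,  584.394, 1388.663])}
scene {'intrinsics': array([[388.706,   0.   , 274.082],
       [  0.   , 388.706, 202.656],
       [  0.   ,   0.   ,   1.   ]]), 'R': array([[-0.512, -0.859,  0.001],
       [-0.686,  0.408, -0.603],
       [ 0.517, -0.309, -0.798]]), 't': array([370.07 , 377.875, 646.266])}
{'t': 0.1, 'qpos': array([-1.265,  0.424,  1.631, -0.   ,  1.089, -0.019]), 'qvel': array([-0.002, -0.002, -0.002, -0.001, -0.001, -0.002]), 'joint_torque': array([ -0.002, -54.561, -27.432,   0.065,   0.019,  -0.   ]), 'ee_pos': array([ 199.328, -591.855,  222.012]), 'orientation': array([-3.099, -0.508,  0.   ]), 'ft_force': array([-0.481, -0.044,  0.135]), 'moment': array([ 0.006, -0.008,  0.004]), 'grasp_force': 0.0, 'width': 87.71137149276561}
```

View pics/top0.png

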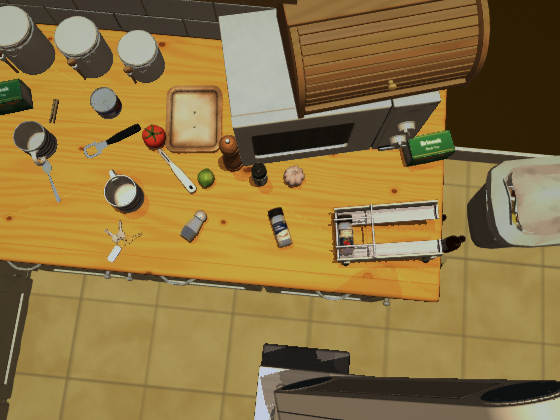

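View pics/scene0.png

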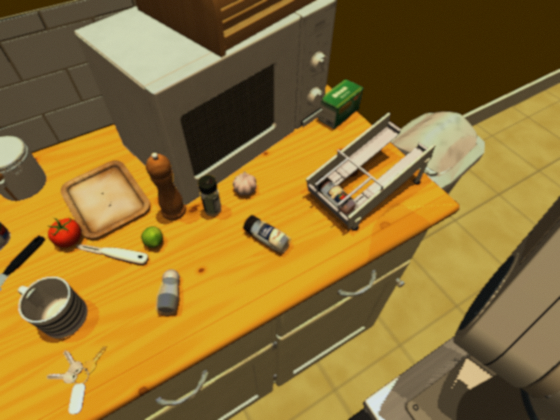

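The top view shows the jar at (281,227) with its black lid up-left at (275,212). The shaker is at (194,225) and the standing jar at (259,174). The rack spans about (335–440, 202–265), with its low end and the loaded jar on the left at (346,235). Now I'll measure them.

Run:
```python
from h import *
z=np.load("top0.npz");im,d,P=z["im"],z["d"],z["P"]
sub=np.s_[195:255,260:300]
p=P[sub].reshape(-1,3);c=im[sub].reshape(-1,3).astype(int)
m=(d[sub].ravel()>0)&(p[:,2]>12)&(p[:,2]<60);p=p[m];c=c[m]
print("n",m.sum(),"zmax",np.percentile(p[:,2],[50,98]))
r=cv2.minAreaRect(p[:,:2].astype(np.float32));print("rect",r)
q=p[p[:,2]>30]; print("ridge",q.mean(0),np.linalg.eigh(np.cov(q[:,:2].T)))
w=P[195:255,240:320].reshape(-1,3);print("table z",np.median(w[:,2]))
# rack
sub=np.s_[190:275,325:452];p=P[sub].reshape(-1,3);m=(d[sub].ravel()>0)&(p[:,2]>20)&(p[:,2]<150);p=p[m]
r=cv2.minAreaRect(p[:,:2].astype(np.float32));print("rack",r,cv2.boxPoints(r))
h=P[sub][...,2]; print(h[::6,::8].round(0).astype(int))
big=cv2.resize(im[190:275,250:455],None,fx=3.8,fy=3.8,interpolation=cv2.INTER_CUBIC);cv2.imwrite("pics/crop.png",big[...,::-1])
```

```text
n 559 zmax [36.829 44.877]
rect ((521.8272705078125, 139.49819946289062), (104.89840698242188, 40.819786071777344), 22.789419174194336)
ridge [520.632 139.519  37.567] EighResult(eigenvalues=array([100.623, 914.009]), eigenvectors=array([[ 0.395, -0.919],
       [-0.919, -0.395]]))
table z 0.40176290586679064
rack ((527.4908447265625, -142.5614471435547), (146.4031524658203, 276.78173828125), 7.61672830581665) [[ 436.592  -15.094]
 [ 473.278 -289.434]
 [ 618.39  -270.029]
 [ 581.703    4.311]]
[[   1    2    6    6   -1   -7   -1    5    6   -4    1   -2    0    2
    -5 -903]
 [  -1   -1   -7   -1    1   -4    0    0   -3    0   -1   -1    0   -3
     1 -904]
 [  -4   -2    5    2   -2   -4    3    0   -2   -2  104  107  118  115
   112 -903]
 [  -2    4   68   68   74   62   63   55   58   51   58   68   72   77
    95 -902]
 [   6   -1   24   32   41   37   43   46   55   49   61   63   69   79
    93 -913]
 [  -3   -3   64   67   38   41   48   49   53   54   62   60   -1    5
    -1 -914]
 [  -5    5   66   70   -8    3   98   -4    8    1    4   -3    3   -3
     0 -896]
 [  -5    1   69   66   -2    2   96    2    5   -1    0   -2    1   -5
    -6 -898]
 [  -1   -2   67   67   -2    2   96    2    5    3   -4    1   -2   -2
     7 -828]
 [   1    3   64   67   87   98  101   46   52   57   60   66   73   74
    75 -800]
 [   0   -2   61   67   32   36   42   46   54   59   58   70   70   76
    77 -842]
 [  -2    2   28   32   35   34   82   84   96   95  100   94   89   80
    67 -584]
 [   0    3   -2   33    1   -4    2    3   -1   -1    6   -7   -2   -1
     6 -905]
 [  -1    1    0   -3   -5    0 1479   -2   -2    1    1   -1    3   -5
     2 -887]
 [   4    6    0   -2    1   -3    0    0   -6    3    1   -3   -8    2
    -1 -895]]
```

View pics/crop.png

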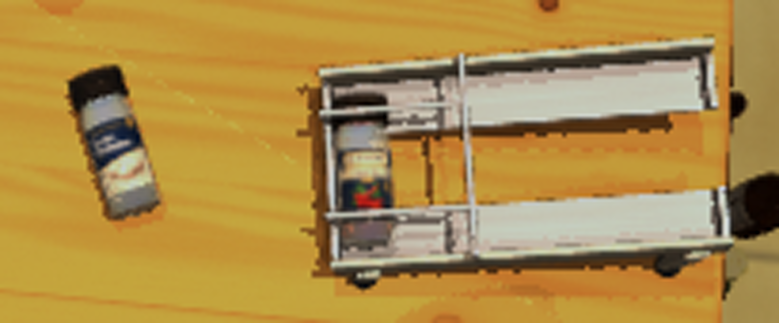

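The crop shows the jar's lid at its upper-left end. The loaded jar's lid points away from the robot (up in the picture), so rack +x is about world +x. Next I'll refine the rack frame from the slot edges and the ramp plane, and cross-check with the scene camera.

Run:
```python
from h import *
from scipy.optimize import least_squares
z=np.load("top0.npz");im,d,P=z["im"],z["d"],z["P"]
s=np.s_[190:275,325:452]
for name,s in (("top",s),("scene",np.s_[110:230,300:445])):
  z=np.load(name+"0.npz");d,P=z["d"],z["P"]
  p=P[s].reshape(-1,3);m=(d[s].ravel()>0)&(p[:,2]>15)&(p[:,2]<140);p=p[m]
  c0=np.array([527.5,-142.6])
  p=p[(abs(p[:,:2]-c0)<[110,160]).all(1)]
  if name=="top":
    r=cv2.minAreaRect(p[:,:2].astype(np.float32));print(r)
  yaw=np.radians(7.6)
  for it in range(3):
    X=np.array([np.cos(yaw),np.sin(yaw)]);Y=np.array([-X[1],X[0]])
    a=(p[:,:2]-c0)@X;b=(p[:,:2]-c0)@Y
    ramp=52.2-.2126*b; L=(abs(p[:,2]-ramp)<9)&(b>-110)&(b<40)&(abs(a)<63)
    # inner edges of ledges, binned along y
    ed={1:[],-1:[]}
    for lo in range(-100,30,13):
      k=L&(b>=lo)&(b<lo+13)
      for sg in(1,-1):
        v=a[k&(a*sg>12)]
        if len(v)>8: ed[sg].append((lo+6.5,np.percentile(v,8 if sg>0 else 92)))
    f=[np.polyfit(*np.array(ed[g]).T,1) if len(ed[g])>3 else None for g in(1,-1)]
    print(name,it,np.degrees(yaw),"edges slope,off",f)
    if f[0] is None or f[1] is None: break
    yaw-=np.arctan((f[0][0]+f[1][0])/2); c0=c0+X*(f[0][1]+f[1][1])/2
  for k,(lo,hi) in {"cheek+":(62,85),"cheek-":(-85,-62)}.items():
    k2=(a>lo)&(a<hi)&(p[:,2]-ramp>25)
    print(k,k2.sum(),np.percentile(b[k2],[1,99]) if k2.any() else"", np.median(a[k2]) if k2.any() else "")
  k=L&(abs(a)>30)&(abs(a)<60); pl=np.polyfit(b[k],p[k,2],1);print("ramp fit",pl,"y shift",(52.2-pl[1])/pl[0]*-1)
  k=(abs(p[:,2]-ramp)<8)&(abs(a)>32)&(abs(a)<60)
  print("b range",np.percentile(b,[.5,99.5]),"c0",c0,np.degrees(yaw))
  # loaded jar
  k=(b>88)&(b<126)&(abs(a)<24)&(p[:,2]<75)&(p[:,2]>50);print("loaded ridge b",np.median(b[k]),"z",np.percentile(p[k,2],90))
  # guard front wire
  k=(abs(a)<25)&(p[:,2]>85)&(p[:,2]<110);print("wire",np.median(b[k]),np.median(p[k,2]))
o=ctrl.get_obs();print(o["ee_pos"],R.from_rotvec(o["orientation"]).as_matrix())
```

```text
((527.4732666015625, -142.5626678466797), (146.5025634765625, 276.81982421875), 7.650511741638184)
top 0 7.6 edges slope,off [array([ 0.002, 32.529]), array([  0.003, -28.993])]
top 1 7.44725619674709 edges slope,off [array([ 0.   , 30.959]), array([ -0.003, -31.059])]
top 2 7.533069708846838 edges slope,off [array([ 0.002, 31.   ]), array([ -0.   , -30.885])]
cheek+ 335 [-127.288  131.281] 66.4133761081883
cheek- 309 [-126.622  132.097] -68.71230546503016
ramp fit [-0.217 50.477] y shift 7.940533842008111
b range [-134.282  131.546] c0 [ 529.26  -142.365] 7.494391278206654
loaded ridge b 108.48719597661943 z 71.48609596407361
wire 39.94036346528179 97.69916219567462
scene 0 7.6 edges slope,off [array([ 0.001, 29.119]), array([ -0.003, -31.155])]
scene 1 7.65293472398686 edges slope,off [array([ 0.003, 30.095]), array([ -0.002, -30.14 ])]
scene 2 7.632576139859456 edges slope,off [array([ 0.002, 30.118]), array([ -0.002, -30.116])]
cheek+ 508 [-125.417  134.215] 65.92098531498587
cheek- 520 [-124.715  134.869] -69.90651179480926
ramp fit [-0.212 49.735] y shift 11.647692706593118
b range [-133.237  134.907] c0 [ 526.469 -142.738] 7.6338900188368
loaded ridge b 115.030028870717 z 68.56659430084441
wire 41.536627677483786 97.64914986714973
[ 199.328 -591.855  222.012] [[ 0.948  0.319 -0.   ]
 [ 0.319 -0.948  0.001]
 [ 0.    -0.001 -1.   ]]
```

{"method": "servo_tool", "body": {
  "rows": [
    [0,0,0,0.9,-0.985,0,87],
    [0,0,0,0.9,-0.985,0,87],
    [0,0,0,0.9,-0.985,0,87],
    [0,0,0,0.9,-0.985,0,87],
    [0,0,0,0.9,-0.985,0,87],
    [0,0,0,0.9,-0.985,0,87]
  ]
}}

```text
t: 0.85
ee_pos: [307.6, -347.8, 222.8]
orientation: [3.099, 0.511, -0.0]
ft_force: [1.0, -0.8, 0.0]
width: 87.2
grasp_force: 0.0
```

{"method": "servo_tool", "body": {
  "rows": [
    [0,0,0,0.9,-0.985,0,87],
    [0,0,0,0.9,-0.985,0,87],
    [0,0,0,0.9,-0.985,0,87],
    [0,0,0,0.9,-0.985,0,87],
    [0,0,0,0.9,-0.985,0,87],
    [0,0,0,0.9,-0.985,0,87]
  ]
}}

```text
t: 1.6
ee_pos: [415.9, -104.5, 222.7]
orientation: [3.099, 0.51, 0.0]
ft_force: [-0.3, -0.7, -0.3]
width: 87.1
grasp_force: 0.0
```

{"method": "servo_tool", "body": {
  "rows": [
    [0,0,-0.05,0.89,-0.98,0.2,87],
    [0,0,-0.05,0.89,-0.98,0.2,87],
    [0,0,-0.05,0.89,-0.98,0.2,87],
    [0,0,-0.05,0.89,-0.98,0.2,87],
    [0,0,-0.05,0.89,-0.98,0.2,87],
    [0,0,-0.05,0.89,-0.98,0.2,87],
    [0,0,-0.05,0.89,-0.98,0.2,87],
    [0,0,-0.05,0.89,-0.98,0.2,87]
  ]
}}

```text
t: 2.6
ee_pos: [520.8, 136.9, 183.0]
orientation: [3.079, 0.621, 0.0]
ft_force: [-0.1, 0.7, -0.1]
width: 87.2
grasp_force: 0.0
```

Run:
```python
from h import *
o=ctrl.get_obs();M=R.from_rotvec(o["orientation"]).as_matrix();print(o["t"],o["qpos"],o["ee_pos"],M)
im,d,ci=grab("wrist");P=pts(d,ci);cv2.imwrite("pics/w1.png",im[...,::-1])
s=(d>0)&(P[...,2]>10)&(P[...,2]<50)&(np.hypot(P[...,0]-521,P[...,1]-139)<75)
r=cv2.minAreaRect(P[s][:,:2].astype(np.float32));print(r,s.sum(),np.percentile(P[s][:,2],98))
for c in [(521,139.5)]: print((np.array([*r[0],6])-o["ee_pos"])@M)
```

```text
2.6 [ 0.235  0.349  1.853 -0.     0.939  1.408] [520.819 136.852 183.007] [[ 0.922  0.387  0.   ]
 [ 0.387 -0.922 -0.   ]
 [ 0.     0.    -1.   ]]
((521.4332275390625, 140.44004821777344), (104.56143188476562, 40.55125427246094), 22.86028289794922) 4110 41.36563883863676
[  1.949  -3.105 177.007]
```

View pics/w1.png

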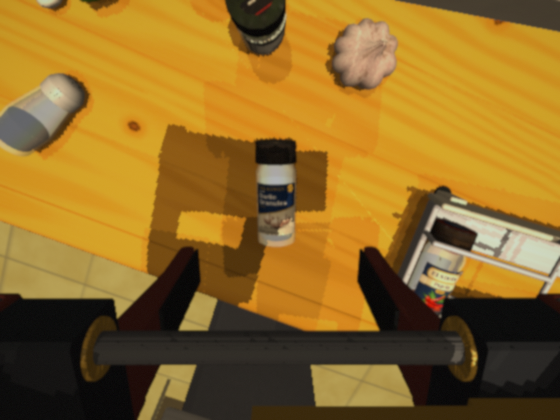

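The wrist view shows the jar at (276,192), lid up, centred between the fingers and aligned with the tool x axis. I'll descend and grip.

{"method": "servo_tool", "body": {
  "rows": [
    [0,0,0,0.01,-0.015,0.25,87],
    [0,0,0,0.01,-0.015,0.5,87],
    [0,0,0,0.01,-0.015,0.7,87],
    [0,0,0,0.01,-0.015,0.82,87],
    [0,0,0,0.01,-0.015,0.88,87],
    [0,0,0,0.01,-0.015,0.88,87]
  ]
}}

```text
t: 3.4
ee_pos: [521.6, 141.7, 6.6]
orientation: [3.079, 0.623, -0.001]
ft_force: [0.5, 0.7, 0.5]
width: 87.0
grasp_force: 0.0
```

{"method": "servo_tool", "body": {
  "rows": [
    [0,0,0,0,0,0,60],
    [0,0,0,0,0,0,44],
    [0,0,0,0,0,0,25],
    [0,0,0,0,0,0,25],
    [0,0,0,0,0,0,25],
    [0,0,0,0,0,0,25],
    [0,0,0,0,0,0,25]
  ]
}}

```text
t: 4.28
ee_pos: [521.8, 142.1, 6.8]
orientation: [-3.079, -0.624, -0.0]
ft_force: [-0.8, 0.0, 2.4]
width: 40.1
grasp_force: 30.0
```

{"method": "servo_tool", "body": {
  "rows": [
    [0,0,0,0,0,-0.2,25],
    [0,0,0,0,0,-0.5,25],
    [0,0,0,0,0,-0.8,25],
    [0,0,0,0,0,-0.95,25],
    [0,0,0,0,0,-0.95,25],
    [0,0,0,0,0,-0.95,25]
  ]
}}

```text
t: 5.03
ee_pos: [520.7, 141.9, 195.3]
orientation: [3.079, 0.624, -0.003]
ft_force: [-1.3, -0.1, -2.0]
width: 40.3
grasp_force: 30.0
```

{"method": "servo_tool", "body": {
  "rows": [
    [0,0,0,-0.07,0.19,0,25],
    [0,0,0,-0.14,0.38,0,25],
    [0,0,0,-0.21,0.57,0,25],
    [0,0,0,-0.285,0.755,0,25],
    [0,0,0,-0.285,0.755,0,25]
  ]
}}

```text
t: 5.65
ee_pos: [526.7, -21.2, 194.4]
orientation: [-3.079, -0.618, 0.006]
ft_force: [0.1, 0.3, -1.2]
width: 40.3
grasp_force: 30.0
```

{"method": "servo_tool", "body": {
  "rows": [
    [0,0,0.045,-0.07,0.19,0,25],
    [0,0,0.09,-0.14,0.38,0,25],
    [0,0,0.135,-0.21,0.57,0,25],
    [0,0,0.178,-0.285,0.755,0,25],
    [0,0,0.178,-0.285,0.755,0,25],
    [0,0,0.178,-0.285,0.755,0,25],
    [0,0,0.178,-0.285,0.755,0,25]
  ]
}}

```text
t: 6.52
ee_pos: [534.0, -179.0, 196.1]
orientation: [-3.134, -0.211, 0.002]
ft_force: [0.2, 0.4, -0.8]
width: 40.2
grasp_force: 30.0
```

Run:
```python
from h import *
o=ctrl.get_obs();M=R.from_rotvec(o["orientation"]).as_matrix();print(o["t"],o["ee_pos"],o["width"],M)
im,d,ci=grab("wrist");P=pts(d,ci);cv2.imwrite("pics/w2.png",im[...,::-1])
im2,d2,c2=grab("scene");cv2.imwrite("pics/s2.png",im2[...,::-1])
# jar in hand, scene+wrist
for Q,D in((P,d),(pts(d2,c2),d2)):
  T=(Q-o["ee_pos"])@M
  s=(D>0)&(abs(T[...,0])<75)&(abs(T[...,1])<27)&(T[...,2]>-45)&(T[...,2]<15); q=T[s]; 
  k=q[:,2]>-30
  print(s.sum(),np.percentile(q,[1,50,99],axis=0))
```

```text
6.525 [ 534.027 -179.003  196.087] 40.190029770190435 [[ 0.991  0.134 -0.001]
 [ 0.134 -0.991  0.001]
 [-0.001 -0.001 -1.   ]]
16251 [[-51.168 -25.351 -43.067]
 [ 12.437  -0.272 -30.847]
 [ 51.323  25.317  -3.708]]
778 [[-55.341 -25.46  -42.099]
 [-26.629 -13.214 -23.613]
 [ 46.317  23.825   1.157]]
```

View pics/w2.png

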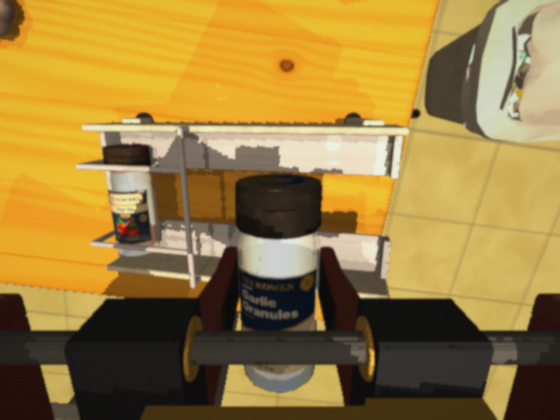

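View pics/s2.png

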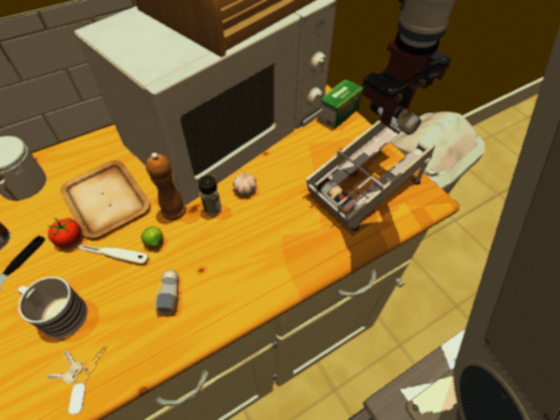

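The wrist view shows the jar held square, lid forward at (278,205), over the open part of the rack and uphill of the guard wire at (185,200). The scene view shows nothing else disturbed. I'll lower it.

{"method": "servo_tool", "body": {
  "rows": [
    [0,0,0,0,0,0.15,25],
    [0,0,0,0,0,0.3,25],
    [0,0,0,0,0,0.42,25],
    [0,0,0,0,0,0.52,25],
    [0,0,0,0,0,0.58,25],
    [0,0,0,0,0,0.62,25],
    [0,0,0,0,0,0.62,25],
    [0,0,0,0,0,0.62,25]
  ]
}}

```text
t: 7.62
ee_pos: [534.7, -180.6, 73.3]
orientation: [3.134, 0.209, 0.002]
ft_force: [-0.1, -0.0, -1.9]
width: 40.2
grasp_force: 30.0
```

{"method": "servo_tool", "body": {
  "rows": [
    [0,0,0,0,0,0.005,25],
    [0,0,0,0,0,0.01,25],
    [0,0,0,0,0,0.015,25],
    [0,0,0,0,0,0.015,25]
  ]
}}

```text
t: 8.12
ee_pos: [534.2, -180.5, 69.6]
orientation: [-3.135, -0.208, 0.0]
ft_force: [-0.5, -0.1, -0.9]
width: 40.6
grasp_force: 30.0
```

{"method": "servo_tool", "body": {
  "rows": [
    [0,0,0,0,0,0.005,25],
    [0,0,0,0,0,0.01,25],
    [0,0,0,0,0,0.01,25]
  ]
}}

```text
t: 8.5
ee_pos: [534.2, -180.5, 67.6]
orientation: [-3.135, -0.208, 0.0]
ft_force: [-0.7, -0.2, -1.3]
width: 40.4
grasp_force: 30.0
```

{"method": "servo_tool", "body": {
  "rows": [
    [0,0,0,0,0,0.005,25],
    [0,0,0,0,0,0.01,25],
    [0,0,0,0,0,0.01,25]
  ]
}}

```text
t: 8.88
ee_pos: [534.4, -180.5, 66.3]
orientation: [3.135, 0.208, 0.0]
ft_force: [-2.1, 1.6, 6.6]
width: 40.5
grasp_force: 30.0
```

The jar is on the ramp at 6.6 N. I'll open a little, then lift clear.

{"method": "servo_tool", "body": {
  "rows": [
    [0,0,0,0,0,0,44],
    [0,0,0,0,0,0,48],
    [0,0,0,0,0,0,52],
    [0,0,0,0,0,0,52],
    [0,0,0,0,0,0,52]
  ]
}}

```text
t: 9.5
ee_pos: [534.3, -180.5, 65.6]
orientation: [-3.135, -0.209, 0.0]
ft_force: [0.1, -0.4, 0.4]
width: 52.1
grasp_force: 0.0
```

{"method": "servo_tool", "body": {
  "rows": [
    [0,0,0,0,0,-0.1,52],
    [0,0,0,0,0,-0.25,52],
    [0,0,0,0,0,-0.5,52],
    [0,0,0,0,0,-0.75,52],
    [0,0,0,0,0,-0.8,52],
    [0,0,0,0,0,-0.8,52],
    [0,0,0,0,0,-0.8,52],
    [0,0,0,0,0,-0.8,52]
  ]
}}

```text
t: 10.5
ee_pos: [533.5, -180.2, 224.0]
orientation: [-3.133, -0.208, 0.004]
ft_force: [0.8, -0.9, 0.4]
width: 51.9
grasp_force: 0.0
```

Run:
```python
from h import *
for n in("wrist","scene"):
  im,d,ci=grab(n);P=pts(d,ci);cv2.imwrite(f"pics/{n}3.png",im[...,::-1])
  th=np.radians(7.55);X=np.array([np.cos(th),np.sin(th)]);Y=np.array([-X[1],X[0]])
  q=P-np.array([528,-141,0]);a=q[...,:2]@X;b=q[...,:2]@Y;h=P[...,2]-(52.2-.2126*b)
  s=(d>0)&(abs(a)<63)&(h>12)&(h<50)&(b>-110)&(b<95)
  u=s&(abs(a)<27)
  print(n,s.sum(),"a",np.percentile(a[s],[2,98]),"b",np.percentile(b[u],[2,50,98]),"z",np.percentile(P[...,2][u],95))
  for lo in range(-50,50,20):
    k=s&(a>lo)&(a<lo+20);print(lo,k.sum(),np.median(b[k]))
```

```text
wrist 4304 a [-50.216  51.112] b [44.742 67.33  94.22 ] z 78.42852096381195
-50 576 66.95885831412616
-30 872 67.02711034595526
-10 910 67.26179512819982
10 919 67.66953722185646
30 763 67.18423620073963
scene 800 a [-54.87   62.901] b [52.688 75.549 92.546] z 77.45345137079595
-50 134 77.54079944325558
-30 129 75.1101777148074
-10 144 76.38337124182227
10 132 75.36661631852795
30 94 77.43426066238726
```

View pics/wrist3.png

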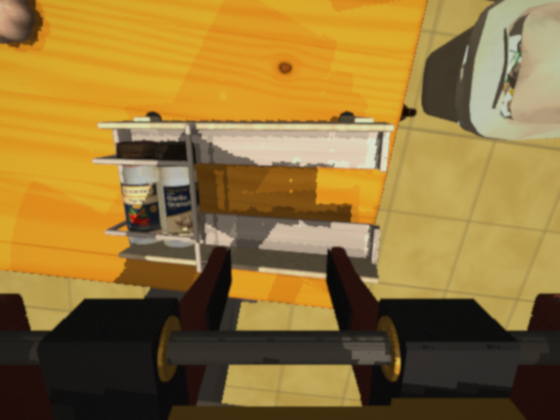

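The jar lies square at (177,200), right behind the loaded jar at (140,200), with both lids pointing up in the picture. Its centre is at about rack y 70, x 0. I'll let it settle for a moment, then hand in.

{"method": "servo_tool", "body": {
  "rows": [
    [0,0,0,0,0,0,52],
    [0,0,0,0,0,0,52],
    [0,0,0,0,0,0,52],
    [0,0,0,0,0,0,52],
    [0,0,0,0,0,0,52],
    [0,0,0,0,0,0,52],
    [0,0,0,0,0,0,52],
    [0,0,0,0,0,0,52]
  ]
}}

```text
t: 11.6
ee_pos: [534.3, -180.5, 225.7]
orientation: [3.135, 0.208, -0.0]
ft_force: [0.3, 0.2, -1.0]
width: 51.9
grasp_force: 0.0
```

```bash
python3 -c "
from h import *
print(ctrl.close_job())"
```

```text
the job is handed in; nothing more can be done
None
```

The jar lies square behind the loaded jar under the wire guard, with its lid towards the rack's +x; the job was handed in at about 11.6 s, and no verdict was returned.

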